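# Lever open the hinged back cover of a rugged handheld

## Robot

A 6-joint arm with a two-finger parallel gripper is mounted at the origin on the work surface. World frame = base frame: x ahead of the robot, y to its left, z up, the work surface at z = 0. Lengths are in mm, angles in rad, forces in N, time in s.
With the tool pointing down it reaches from about 300 to 775 mm from the base axis. Payload 14.6 kg.
Tool frame: the origin (TCP) lies midway between the tips of the shut fingers; the grasp point (between the pads) lies 19 mm behind it (robot.grip_depth is the distance from the TCP to the grasp point, in mm); z points along the fingers, y is the direction in which the jaws open and shut (so a half turn about z gives the same grasp; the last joint's range is limited). The gripper opens to 94 mm and grips with 3 to 60 N. Pads are 16 mm wide; open, the fingers measure 119 mm over their backs; the gripper's body (75 mm by 177 mm) begins 78 mm behind the grasp point.
Start: joints at [-1.398, 0.3, 1.521, -0, 1.321, -0.067], TCP at [130.623, -534.254, 205.446] pointing down, gripper open.
Joint ranges: [-3.03, 3.03], [-0.79, 2.21], [0.23, 2.52], [-1.04, 4.18], [0, 3.07], [-2.55, 2.55]. Speed limits (rad/s): [2.22, 2.22, 2.57, 3.14, 3.14, 3.14].

## Interface

Orientations are given as a rotation vector (axis times angle).
In Python, from cell import robot, viewer, finder gives the robot as it stands.
- The arm moves only by the tool apply_moves, never from a script. Its argument "increments" is one flat list of numbers, 5 for each row, row after row: the shift along the tool's x, y, z in cm, then the turn about the tool's z in degrees, then the opening, from 0 (shut) to 1 (fully open). In form: [x, y, z, spin, gripper, x, y, z, spin, gripper, ...]. A call has 1 to 5 rows; each row shifts and turns the commanded pose from where the row before left it, along the tool's axes as they then stand; what a row does not reach is not made up. A row lasts 1/8 s, in which the tool goes at most 62.5 mm and 10.7 degrees, less where a joint would pass 70% of its speed; a pose out of reach is approached as far as the arm can. A call with a gripper value outside its range is refused whole. The fingers move at their own pace and stop on an object; "newtons" is the grip in N (left out, the last holds). Time passes only in rows, so rows that do not move let the fingers close. It gives the time, the measured TCP pose, the force and the opening at its end, in the units of the state.
- robot.state(): the state, without advancing time (a new reading comes with each control period).
- viewer.camera(name): name is "scene" or "top"; returns a dict with "img" (400x640x3 uint8, red, green, blue), "range_z" (400x640 float32, mm along the optical axis (not along the pixel's ray), 0 where there is no reading), "camera_matrix" (3x3 intrinsics, pixels), "k1" (the pictures are not rectified: a ray, as slopes to the right and down, at radius r is drawn at 1 + k1 r^2 times it, then the intrinsics apply), "cam_to_world" (4x4, takes a point from camera to world coordinates). Camera axes: x right, y up, looking along -z (the intrinsics and any distortion apply to the point x, -y, -z); pixel columns grow to the right and rows downward; lengths in mm; the calibration is good to about 2 mm. A picture is of the moment at which its call begins.
- robot.hand_in(): hands the job in, once; it reports no verdict.
Trained networks look in a picture, given as the dict that the camera call returned (one of the last four; its "shot" number tells which), for a name from the list of things; names that differ only in an ending like _2 or _b are one class to them, and where a whole thing is asked for, a point or a joint stands for the part that bears it (a point fixed in the world has none). Each returns a list of dicts, best first, with "confidence" (0 to 1); they miss things now and then, are a little off and sometimes report something else, mostly with a low value. They report only what shows in the picture. A call takes as long as a camera call. They do not tell look-alikes from the thing itself.
- finder.look_for(picture, target): "extent" ([left, top, right, bottom] in pixels, round what is visible of it).
- finder.regions_of(picture, target): "region" (400x640 bool, what is visible of it) and "extent" ([left, top, right, bottom] in pixels, round what is visible of it).
The state is a dict: "t": time; "joints": joint angles; "qvel": joint speeds; "joint_efforts": joint torques, N m; "ee_pos": TCP position; "tcp_rot": TCP orientation; "wrist_force": force on the tool from outside, world axes, zero at the start; "moment": the same for the moment, N m; "opening": finger opening in mm.
Only numpy, scipy, OpenCV 4.12 (cv2) and the standard library are available. Lean on these libraries where they do the work, as an engineer would, in place of code of your own. Each camera call takes 0.05 s, during which the arm holds its last target.

## Task

Open up the handheld clamped in the repair cradle: take the flat-bladed pry tool from the tool rest, feel its blade into the pry notch in the front edge of the hinged back cover, lever the cover up with it and swing the cover all the way over, well past upright. Then lay the pry tool back across both rails of the tool rest and let go of it. Leave the other tools, the multimeter, the opened telephone and the jar of paste where they are.

Things in the scene. Friction and masses are not known exactly. Their poses are not given: they have to be found in the camera images.
- device: Rugged handheld (bare metal case), back side up, fixed in a low black cradle: 120 mm (x) by 200 mm (y), top 56 mm above its origin. Origin: centre of the cradle's underside, on the mat (mat top: z = 3 mm). x points from the front edge (towards the robot) to the hinge edge; z up. Cradle jaws reach y = +-130 mm near x = 20 mm, 36 mm tall. A 6 mm wall, flush with the cover's top, runs round the cover.
- front_mid (a point): Middle of the front wall's outer face at notch floor height: device x = -60, y = 0, z = 44 mm. The wall has one pry notch, 34 mm wide, open at the top, floor z = 44 mm; its centre lies anywhere from y = -27 to +27 mm. It differs from device to device and is not reported: see it or feel for it. Elsewhere the front face is plain and upright from z = 20 to 56 mm.
- battery_front (a point): Behind the notch a slot 8 mm high (z = 44 to 52 mm) runs back level under the shut cover; it ends at the battery, whose front face is at device x = -12 mm and which is 5 mm tall (y = -85 to +25 mm). This point: middle of the hollow's floor at x = -12, y = 0, z = 44 mm.
- cover (a joint): Angle of the black back cover: 0 shut, 1.57 upright, 1.95 swung over against its stop (opens upward, away from the front edge). A stiff hinge (0.2 N m friction; 2 to 3 N at the free edge in all) leaves it wherever it is put. Plate 108 mm (hinge to free edge) by 184 by 4 mm, 0.07 to 0.14 kg. Shut, its free edge lies against the inside of the front wall.
- cover_edge (a point): Middle of the lower edge of the cover's free (front) side; at the cover's shut position x = -53, y = 0, z = 52 mm in the device's frame. Moves with the cover.
- cover_hinge (a point): Middle of the hinge axis, at x = 55, y = 0, z = 52 mm in the device's frame; the axis runs along the device's y.
- pry: The pry tool: a black straight handle 120 mm long, 20 mm wide, 18 mm tall, with a flat steel blade, 14 mm wide and 2 mm thick, standing 60 mm out of its +x end at mid height, flat side up, square end; 180 mm in all, 0.07 to 0.12 kg. Origin: centre of the handle's underside; x along the tool to the blade. It lies across the two rails of the rest in one of three places, blade away from the robot.
- pry_grip (a point): On the pry tool's axis (mid height, 9 mm above the handle's underside), 20 mm ahead of the handle's middle, 40 mm behind the blade's root, 100 mm behind the tip: a good place to grip.
- pry_tip (a point): Middle of the end of the blade, on the tool's axis.
- rest: White tool rest, fixed: a 6 mm base plate 110 mm (x) by 210 mm (y) with two rails along its y, centred at x = -45 and +45 mm, 12 mm wide and 30 mm tall. Origin: centre of its underside, on the mat. Tools lie across the rails, side by side, centred about y = -62, 0 and +62 mm.
- driver: Screwdriver on the rest (round thin shaft): black handle 110 x 22 x 20 mm, shaft 7 mm thick standing out 70 mm. Origin: centre of the handle's underside. Leave alone.
- brush: Cleaning brush on the rest: black handle 130 x 18 x 12 mm, blunt head with grey bristles at +x, 175 mm in all. Origin: underside, near the handle's middle. Leave alone.
- meter: Hand-held multimeter lying on the mat, 180 x 85 x 38 mm, origin centre of underside. Leave alone.
- phone: Opened telephone lying flat, 140 x 70 x 12 mm. Leave alone.
- paste: White jar of paste, 48 mm across, 50 mm tall. Leave alone.
There are look-alikes about, which are no part of the job. Of the things that look like the rest, the larger one is meant. What is shaped like the pry but pink is not meant.

How it is judged:
By the outcome, as a careful person would: the job done as asked, in the order asked, and still so for the second after the job is handed in, with the robot touching nothing.
It also fails if it takes over 58 s, if anything falls off the work surface, if the arm or the gripper's body presses on something with over 40 N, if the wrist force passes 120 N, or if a joint passes its speed limit or range.

## Working session

There is one attempt and no reset: what is moved stays moved. The work goes in short steps, Python scripts to look and compute and a tool call to move; the robot and the scene stay as the last step left them, time stands still between calls to the robot, and variables do not carry over. Pictures are saved under pics/ and viewed, and the job is handed in when it is done.

Besides the shell and the picture viewer there is one more tool, called after "Call:" by a JSON object that holds its "op" and its "data". apply_moves: Moves the arm, as the interface text tells. Its arguments: {"type":"object","properties":{"increments":{"type":"array"},"newtons":{"type":"number"}},"required":["increments"]}

```bash
ls; mkdir -p pics
cat > h.py <<'E'
import numpy as np, cv2
from cell import robot, viewer, finder
def snap(name,fn=None):
    p=viewer.camera(name)
    if fn: cv2.imwrite('pics/'+fn+'.png',p['img'][:,:,::-1])
    return p
def world(p,u,v,z=None):
    """pixel->world with depth, or with plane z"""
    K=p['camera_matrix'];k=p['k1'];T=p['cam_to_world']
    d=np.array([(u-K[0,2])/K[0,0],(v-K[1,2])/K[1,1]]);r=d.copy()
    for _ in range(20): r=d/(1+k*(r@r))
    ray=np.array([r[0],-r[1],-1.])
    if z is None:
        dep=p['range_z'][int(round(v)),int(round(u))]
        return T[:3,:3]@(ray*dep)+T[:3,3]
    w=T[:3,:3]@ray
    s=(z-T[2,3])/w[2]
    return T[:3,3]+s*w
def proj(p,X):
    K=p['camera_matrix'];k=p['k1'];T=p['cam_to_world']
    c=T[:3,:3].T@(np.array(X,float)-T[:3,3])
    r=np.array([c[0]/-c[2],-c[1]/-c[2]]);r=r*(1+k*(r@r))
    return r[0]*K[0,0]+K[0,2],r[1]*K[1,1]+K[1,2]
def cloud(p):
    K=p['camera_matrix'];k=p['k1'];T=p['cam_to_world']
    v,u=np.mgrid[0:400,0:640]
    d=np.stack([(u-K[0,2])/K[0,0],(v-K[1,2])/K[1,1]],-1);r=d.copy()
    for _ in range(20): r=d/(1+k*(r**2).sum(-1,keepdims=True))
    c=np.stack([r[...,0],-r[...,1],-np.ones(u.shape)],-1)*p['range_z'][...,None]
    W=c@T[:3,:3].T+T[:3,3]; W[p['range_z']==0]=np.nan
    return W
E
python3 - <<'E'
from h import *
for n in ('scene','top'):
    p=snap(n,n+'0'); print(n,p['k1'],p['camera_matrix'].tolist(),np.round(p['cam_to_world'],3).tolist())
    np.savez('pics/%s0.npz'%n,**{k:p[k] for k in ('img','range_z','camera_matrix','k1','cam_to_world')})
    for t in ('pry','rest','device','cover','driver','brush'):
        for r in finder.look_for(p,t)[:4]: print(t,round(r['confidence'],2),np.round(r['extent']))
print(robot.state())
E
```

```text
pics
scene -0.09126569226563665 [[465.3879085868918, 0.0, 313.73219466706195], [0.0, 465.3879085868918, 193.12360333498103], [0.0, 0.0, 1.0]] [[0.533, -0.549, 0.644, 1367.301], [0.846, 0.334, -0.415, -701.213], [0.013, 0.766, 0.643, 930.415], [0.0, 0.0, 0.0, 1.0]]
pry 0.81 [283. 196. 309. 242.]
pry 0.68 [119. 261. 186. 278.]
pry 0.43 [362. 177. 440. 220.]
rest 0.61 [230. 198. 312. 244.]
rest 0.36 [366. 178. 438. 213.]
rest 0.2 [247. 202. 259. 249.]
device 0.75 [359. 174. 442. 222.]
cover 0.35 [366. 179. 442. 226.]
driver 0.82 [264. 199. 288. 244.]
brush 0.66 [245. 198. 259. 249.]
top -0.012447470649614814 [[398.3582352758253, 0.0, 315.68605188178816], [0.0, 398.3582352758253, 202.4366839776747], [0.0, 0.0, 1.0]] [[-0.002, 0.982, -0.19, 273.597], [-1.0, 0.0, 0.012, -141.59], [0.012, 0.19, 0.982, 1258.197], [0.0, 0.0, 0.0, 1.0]]
pry 0.86 [328. 170. 344. 221.]
rest 0.95 [321. 188. 391. 233.]
rest 0.67 [351. 274. 408. 315.]
rest 0.58 [330. 169. 346. 224.]
device 0.68 [202. 142. 281. 190.]
cover 0.76 [203. 145. 272. 188.]
driver 0.8 [346. 172. 362. 224.]
driver 0.26 [331. 167. 347. 224.]
brush 0.77 [365. 181. 384. 234.]
{'t': 0.7, 'joints': array([-1.39759548e+00,  2.99902342e-01,  1.52099277e+00, -1.36856948e-05,
        1.32069119e+00, -6.65972549e-02]), 'qvel': array([ 2.79924099e-04, -9.83980059e-04,  4.04379003e-05, -4.45805876e-04,
        6.20269428e-04, -2.43731184e-05]), 'joint_efforts': array([-2.30917416e-03, -5.31582749e+01, -3.52887762e+01,  7.08624185e-02,
        2.13849766e-02, -9.72292924e-06]), 'ee_pos': array([ 130.62289884, -534.2588712 ,  205.44735605]), 'tcp_rot': array([ 3.11903064e+00,  3.75776564e-01, -2.02680641e-05]), 'wrist_force': array([ 0.33365919,  0.13112346, -0.08243872]), 'moment': array([ 0.01530502, -0.07178139, -0.00024362]), 'opening': 93.66265216194422}
```

Run:
```python
import cv2
t=cv2.imread('pics/top0.png');s=cv2.imread('pics/scene0.png')
cv2.imwrite('pics/t1.png',cv2.resize(t[130:330,190:450],None,fx=3,fy=3,interpolation=2))
cv2.imwrite('pics/s1.png',cv2.resize(s[160:290,100:460],None,fx=2.2,fy=2.2,interpolation=2))
```

```text
(no output)
```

View pics/top0.png

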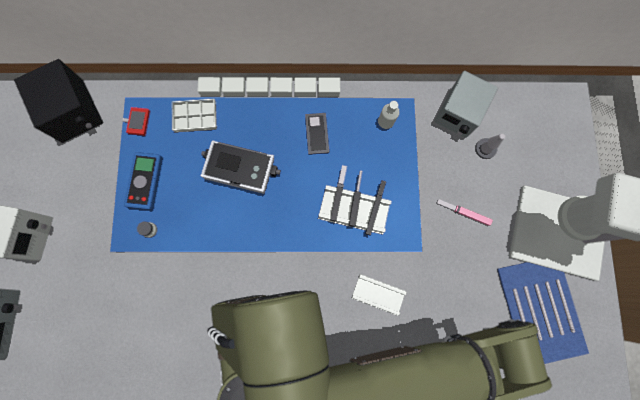

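View pics/scene0.png

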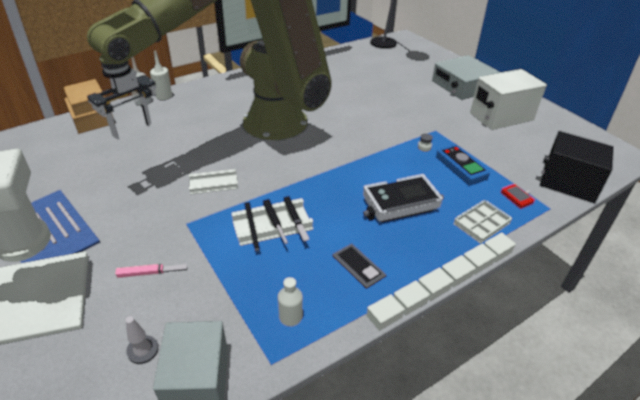

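```bash
sleep 0
```

```text
(no output)
```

View pics/t1.png

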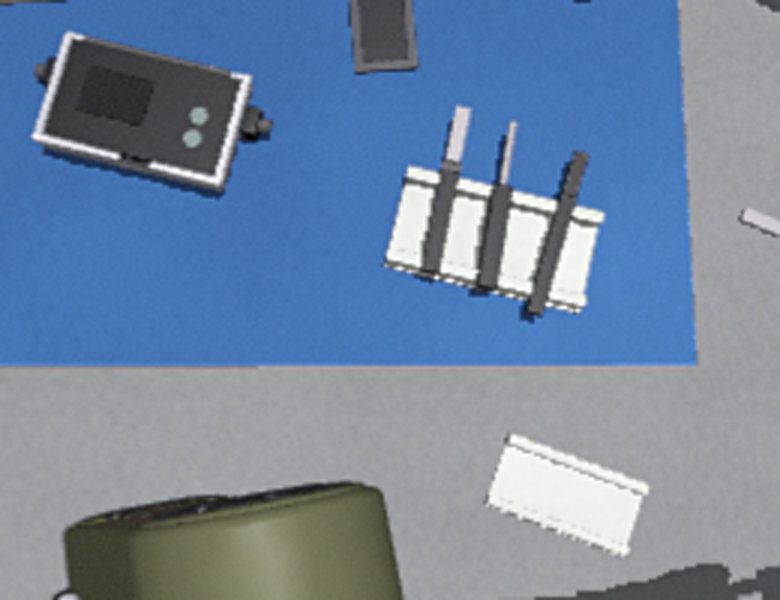

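View pics/s1.png

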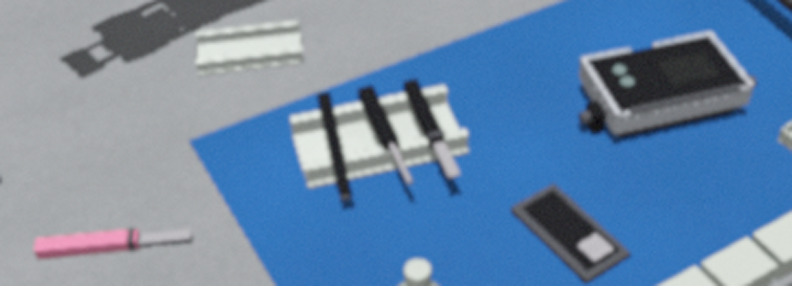

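```bash
cat > fit.py <<'E'
import numpy as np,cv2
from h import cloud,world,proj
L=lambda n:dict(np.load('pics/%s0.npz'%n))
t=L('top');s=L('scene')
for nm,p in (('top',t),('scene',s)):
    W=cloud(p); im=p['img'].astype(int); g=im.max(2); sat=im.max(2)-im.min(2)
    print(nm)
    # device region
    if nm=='top': rd=(190,130,295,205); rp=(318,160,400,240)
    else: rd=(355,165,450,230); rp=(225,190,318,252)
    def sub(r):
        m=np.zeros(g.shape,bool); m[r[1]:r[3],r[0]:r[2]]=1; return m
    m=sub(rd)&(np.abs(W[...,2]-59)<6)
    P=W[m][:,:2]; (c,sz,a)=cv2.minAreaRect(P.astype(np.float32)); print('device top',c,sz,a,np.median(W[m][:,2]),m.sum())
    m=sub(rp); 
    w=m&(g>170)&(sat<40)&(np.abs(W[...,2]-33)<8); print('rails z',np.median(W[w][:,2]))
    P=W[w][:,:2];print('rest',cv2.minAreaRect(P.astype(np.float32)))
    d=m&(g<100)&(sat<45)&(W[...,2]>36)
    n,lab,st,ce=cv2.connectedComponentsWithStats(d.astype(np.uint8))
    for i in range(1,n):
        if st[i,4]<25: continue
        Q=W[lab==i]; r=cv2.minAreaRect(Q[:,:2].astype(np.float32)); print('tool',st[i],np.round(r[0],1),np.round(r[1],1),round(r[2],1),'z',np.percentile(Q[:,2],[10,50,90]).round(1))
        C=np.cov(Q[:,:2].T);e,v=np.linalg.eigh(C);print('  axis',np.degrees(np.arctan2(v[1,1],v[0,1])).round(1),'mean',Q.mean(0).round(1))
E
python3 fit.py
```

```text
top
device top (624.4518432617188, 89.87907409667969) (202.5907745361328, 121.70097351074219) 75.82843017578125 59.04439055979367 2326
rails z 32.98322056855886
rest ((528.9771728515625, -287.3562927246094), (209.92640686035156, 175.28240966796875), 76.27117156982422)
tool [365 181  20  54 264] [ 494.1 -342.4] [ 18.  177.3] 72.2 z [41.4 45.  48. ]
  axis 161.9 mean [ 492.8 -340.6   44.8]
tool [330 187  13  35 192] [ 505.1 -219.6] [ 19.4 108.4] 77.9 z [48.1 50.9 53.7]
  axis 167.0 mean [ 505.  -218.7   50.7]
tool [348 191  13  36 232] [ 488.7 -275.1] [ 20.5 109. ] 79.9 z [49.4 53.1 56.1]
  axis 169.5 mean [ 488.1 -274.3   52.7]
scene
device top (624.4459228515625, 87.7036361694336) (205.1925506591797, 127.04424285888672) 75.21202850341797 56.811921905096256 1775
rails z 31.479634361016565
rest ((525.5751953125, -287.5422058105469), (209.5480499267578, 173.97767639160156), 75.45491027832031)
tool [284 197  17  30 197] [ 514.9 -223.9] [ 19.9 114.5] 77.4 z [45.  49.1 51.5]
  axis 166.6 mean [ 516.7 -225.8   48.5]
tool [264 200  16  28 205] [ 493.  -279.6] [ 21.  105.6] 78.2 z [47.4 50.9 53.6]
  axis 168.3 mean [ 498.  -280.8   50.5]
tool [245 203  13  45 209] [ 498.1 -343.9] [ 16.6 174.5] 72.9 z [40.6 43.1 45.5]
  axis 161.9 mean [ 502.5 -345.6   43. ]
```

Run:
```python
import numpy as np,cv2
from fit import t,s
from h import world,proj,cloud
for nm,p in (('top',t),('scene',s)):
    W=cloud(p); im=p['img'].astype(int); g=im.max(2); sat=g-im.min(2)
    r=(330,155,352,192) if nm=='top' else (290,210,318,250)
    m=np.zeros(g.shape,bool); m[r[1]:r[3],r[0]:r[2]]=1
    m&=(g>130)&(sat<60)&(np.abs(W[...,2]-43)<7)
    Q=W[m]
    n=np.array([np.cos(np.radians(-13.2)),np.sin(np.radians(-13.2))])
    k=np.array([-n[1],n[0]])
    print(nm,m.sum(),Q.mean(0).round(1),'along',np.percentile(Q[:,:2]@n,[0,5,95,100]).round(1),'across',np.percentile(Q[:,:2]@k,[0,50,100]).round(1))
    d=m*0; 
for px in((344,165.5),(340,185),(333,221)): print(px, world(t,*px,z=42).round(1))
# crops
T=t['img'][135:200,195:290];cv2.imwrite('pics/dev.png',cv2.resize(T[:,:,::-1],None,fx=8,fy=8,interpolation=2))
T=t['img'][160:235,315:395];cv2.imwrite('pics/rest.png',cv2.resize(T[:,:,::-1],None,fx=8,fy=8,interpolation=2))
T=s['img'][170:228,355:445];cv2.imwrite('pics/devs.png',cv2.resize(T[:,:,::-1],None,fx=8,fy=8,interpolation=2))
```

```text
top
device top (624.4518432617188, 89.87907409667969) (202.5907745361328, 121.70097351074219) 75.82843017578125 59.04439055979367 2326
rails z 32.98322056855886
rest ((528.9771728515625, -287.3562927246094), (209.92640686035156, 175.28240966796875), 76.27117156982422)
tool [365 181  20  54 264] [ 494.1 -342.4] [ 18.  177.3] 72.2 z [41.4 45.  48. ]
  axis 161.9 mean [ 492.8 -340.6   44.8]
tool [330 187  13  35 192] [ 505.1 -219.6] [ 19.4 108.4] 77.9 z [48.1 50.9 53.7]
  axis 167.0 mean [ 505.  -218.7   50.7]
tool [348 191  13  36 232] [ 488.7 -275.1] [ 20.5 109. ] 79.9 z [49.4 53.1 56.1]
  axis 169.5 mean [ 488.1 -274.3   52.7]
scene
device top (624.4459228515625, 87.7036361694336) (205.1925506591797, 127.04424285888672) 75.21202850341797 56.811921905096256 1775
rails z 31.479634361016565
rest ((525.5751953125, -287.5422058105469), (209.5480499267578, 173.97767639160156), 75.45491027832031)
tool [284 197  17  30 197] [ 514.9 -223.9] [ 19.9 114.5] 77.4 z [45.  49.1 51.5]
  axis 166.6 mean [ 516.7 -225.8   48.5]
tool [264 200  16  28 205] [ 493.  -279.6] [ 21.  105.6] 78.2 z [47.4 50.9 53.6]
  axis 168.3 mean [ 498.  -280.8   50.5]
tool [245 203  13  45 209] [ 498.1 -343.9] [ 16.6 174.5] 72.9 z [40.6 43.1 45.5]
  axis 161.9 mean [ 502.5 -345.6   43. ]
top 85 [ 596.7 -239.5   43.2] along [583.3 601.2 665.9 668.8] across [-114.4  -97.   -78.6]
scene 96 [ 594.8 -240.    41.7] along [556.9 599.  666.2 670.6] across [-109.6  -97.7  -89.7]
(344, 165.5) [ 628.7 -246.7   42. ]
(340, 185) [ 565.2 -233.1   42. ]
(333, 221) [ 451.1 -210.    42. ]
```

View pics/dev.png

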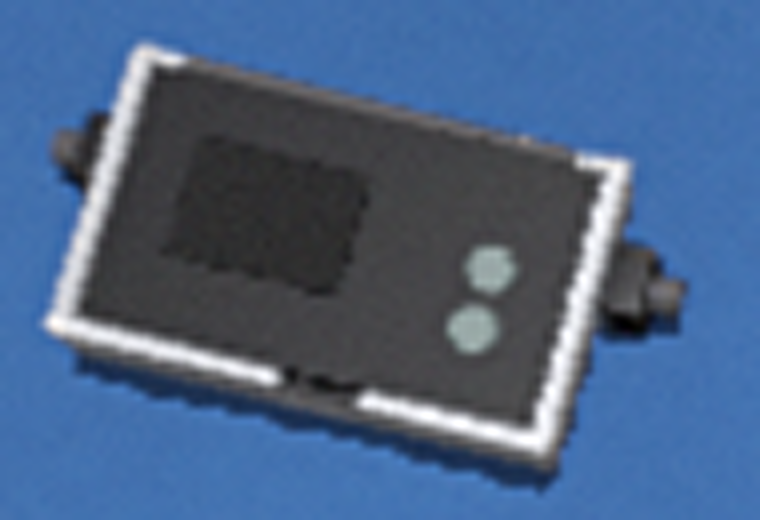

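View pics/devs.png

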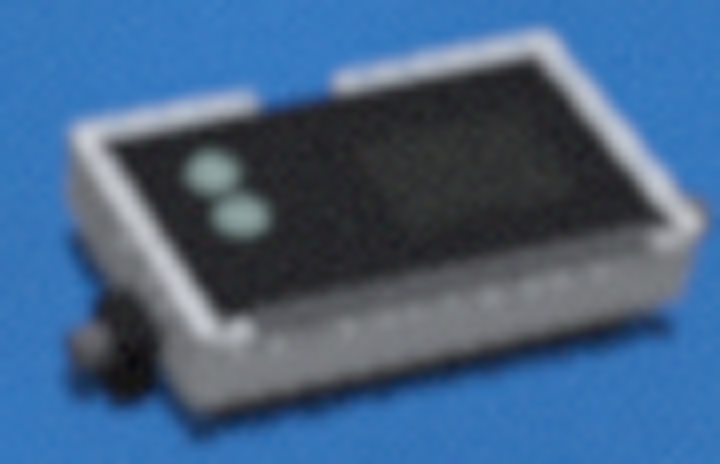

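View pics/rest.png

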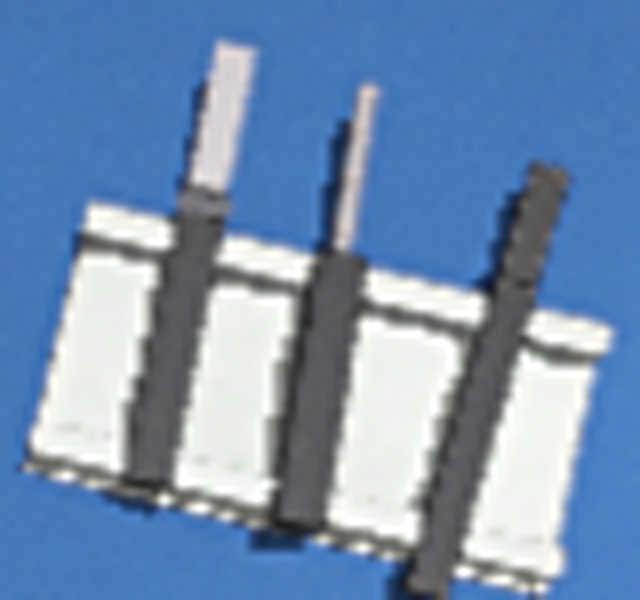

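```bash
cat >> h.py <<'E'
from scipy.spatial.transform import Rotation as R
def to(xyz,yaw):
    s=robot.state();M=R.from_rotvec(s['tcp_rot']).as_matrix()
    y=np.degrees(np.arctan2(M[1,0],M[0,0]))
    d=np.array(xyz)-s['ee_pos']
    print('t',round(s['t'],2),'pos',s['ee_pos'].round(1),'yaw',y.round(2),'tilt',np.degrees(np.arccos(-M[2,2])).round(2),'open',round(s['opening'],1),'F',s['wrist_force'].round(1),'M',s['moment'].round(2))
    print('delta tool cm',(M.T@d/10).round(2),'spin after',round(-(yaw-y),2))
E
python3 - <<'E'
from h import *
import io,contextlib
with contextlib.redirect_stdout(io.StringIO()):
    from fit import t,s
to([532.7,-225,120],-13.2)
# device frame
for yaw in (-14.2,-14.8):
  c=np.array([624.4,89.0]);a=np.radians(yaw);ex=np.array([np.cos(a),np.sin(a)]);ey=np.array([-ex[1],ex[0]])
  for nm,p,pts in (('top',t,[(230,182.1),(240.1,184.6)]),('scene',s,[(387.25,182.5),(396.5,180)])):
    for q in pts:
        w=world(p,*q,z=59)[:2]-c; print(yaw,nm,(w@ex).round(1),(w@ey).round(1))
# corners check
for q in [(195+145/8,135+45/8),(195+632/8,135+160/8),(195+545/8,135+455/8),(195+50/8,135+325/8)]:
    w=world(t,*q,z=59); print('corner',w.round(1))
# rest corners top of rails
for q in [(315+90/8,160+203/8),(315+612/8,160+330/8),(315+30/8,160+465/8),(315+548/8,160+588/8)]:
    print('rest',world(t,*q,z=33).round(1))
E
```

```text
t 0.7 pos [ 130.6 -534.3  205.4] yaw 13.74 tilt 0.0 open 93.7 F [ 0.3  0.1 -0.1] M [ 0.02 -0.07 -0.  ]
delta tool cm [ 46.4  -20.49   8.54] spin after 26.94
-14.2 top -57.5 5.3
-14.2 top -57.4 -27.1
-14.2 scene -52.6 -25.2
-14.2 scene -55.5 7.1
-14.8 top -57.5 4.7
-14.8 top -57.2 -27.7
-14.8 scene -52.3 -25.7
-14.8 scene -55.5 6.5
corner [704.6 166.8  59. ]
corner [657.5 -26.   59. ]
corner [539.1   5.3  59. ]
corner [590.6 198.1  59. ]
rest [ 566.1 -190.3   33. ]
rest [ 515.  -395.2   33. ]
rest [ 461.4 -166.2   33. ]
rest [ 413.3 -366.5   33. ]
```

Call:
{"op": "apply_moves", "data": {"increments": [5.1, -2.3, 0.6, 0, 0.43, 5.1, -2.3, 0.6, 0, 0.43, 5.1, -2.3, 0.6, 0, 0.43, 5.1, -2.3, 0.6, 0, 0.43, 5.1, -2.3, 0.6, 0, 0.43]}}

```text
t: 1.32
ee_pos: [352.3, -360.7, 175.5]
tcp_rot: [3.119, 0.376, 0.0]
wrist_force: [0.9, 0.3, -0.2]
opening: 47.1
```

Call:
{"op": "apply_moves", "data": {"increments": [5.1, -2.3, 0.6, 0, 0.43, 5.1, -2.3, 0.6, 0, 0.43, 5.1, -2.2, 0.6, 0, 0.43, 5.1, -2.2, 0.6, 0, 0.43, 0, 0, 0, 9, 0.43]}}

```text
t: 1.95
ee_pos: [529.7, -223.5, 150.6]
tcp_rot: [-3.138, -0.131, 0.001]
wrist_force: [0.1, 0.0, -0.6]
opening: 40.4
```

Call:
{"op": "apply_moves", "data": {"increments": [0, 0, 0, 9, 0.43, 0, 0, 0, 9, 0.43, 0, 0, 0, 0, 0.43]}}

```text
t: 2.33
ee_pos: [527.8, -226.1, 151.4]
tcp_rot: [-3.121, 0.361, 0.0]
wrist_force: [-0.0, 0.3, -0.1]
opening: 40.6
```

Run:
```python
from h import *
to([529.8,-224.3,23.5],-13.2); print(robot.state()['joints'].round(2))
p=snap('top');cv2.imwrite('pics/a1.png',cv2.resize(p['img'][100:300,250:450,::-1],None,fx=3,fy=3))
```

```text
t 2.33 pos [ 527.8 -226.1  151.4] yaw -13.2 tilt 0.0 open 40.6 F [-0.   0.3 -0.1] M [ 0.04  0.05 -0.01]
delta tool cm [ 0.15 -0.22 12.79] spin after -0.0
[-0.47  0.4   1.51  0.    1.23  1.33]
```

View pics/a1.png

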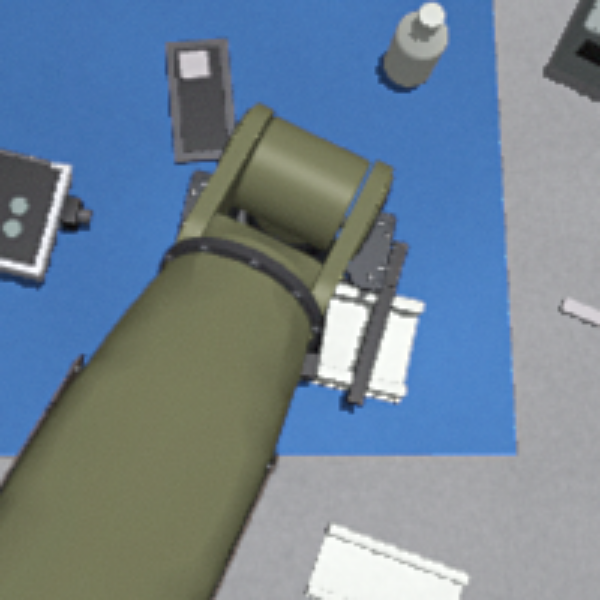

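Call:
{"op": "apply_moves", "data": {"increments": [0.15, -0.22, 4.0, 0, 0.43, 0, 0, 4.0, 0, 0.43, 0, 0, 2.0, 0, 0.43, 0, 0, 0, 0, 0.43]}}

```text
t: 2.88
ee_pos: [529.1, -224.0, 50.2]
tcp_rot: [-3.12, 0.358, 0.004]
wrist_force: [0.4, -0.5, 0.7]
opening: 40.6
```

Run:
```python
from h import *
to([529.8,-224.3,23.5],-13.2)
p=snap('scene');cv2.imwrite('pics/a2.png',cv2.resize(p['img'][140:270,210:350,::-1],None,fx=5,fy=5,interpolation=2)[:600])
```

```text
t 2.88 pos [ 529.1 -224.    50.2] yaw -13.1 tilt 0.15 open 40.6 F [ 0.4 -0.5  0.7] M [ 0.08  0.05 -0.03]
delta tool cm [0.08 0.01 2.67] spin after 0.1
```

View pics/a2.png

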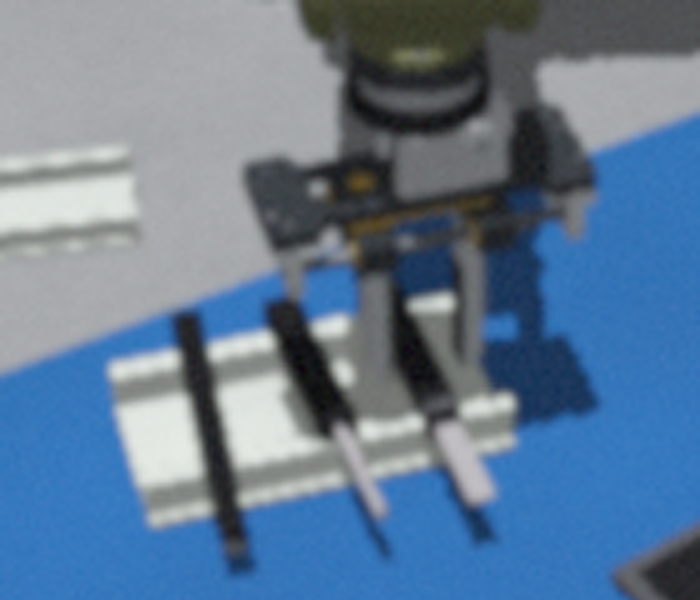

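Fingers at crop (375,330) and (470,300) straddle the pry's handle; the driver at (310,370) is clear. Going down and closing.

Call:
{"op": "apply_moves", "data": {"increments": [0, 0, 1.3, 0, 0.43, 0, 0, 1.3, 0, 0.43, 0, 0, 0, 0, 0.1, 0, 0, 0, 0, 0.1, 0, 0, 0, 0, 0.1], "newtons": 50}}

```text
t: 3.55
ee_pos: [529.9, -224.4, 25.8]
tcp_rot: [3.12, -0.363, 0.001]
wrist_force: [-0.8, -0.3, -1.7]
opening: 19.9
```

Call:
{"op": "apply_moves", "data": {"increments": [0, 0, 0, 0, 0.1, 0, 0, -1.5, 0, 0.1, 0, 0, -3, 0, 0.1, 0, 0, -3, 0, 0.1, 0, 0, 0, 0, 0.1]}}

```text
t: 4.18
ee_pos: [530.8, -224.8, 103.4]
tcp_rot: [3.119, -0.362, 0.007]
wrist_force: [-0.2, -0.7, -1.1]
opening: 19.5
```

Run:
```python
from h import *
to([529.8,-224.3,100],-13.2)
p=snap('scene');cv2.imwrite('pics/a3.png',cv2.resize(p['img'][140:270,210:350,::-1],None,fx=5,fy=5,interpolation=2)[:600])
np.savez('pics/a3.npz',**{k:p[k] for k in ('img','range_z','camera_matrix','k1','cam_to_world')})
```

```text
t 4.17 pos [ 530.8 -224.8  103.4] yaw -13.26 tilt 0.28 open 19.5 F [-0.2 -0.7 -1.1] M [ 0.03 -0.03 -0.  ]
delta tool cm [-0.12 -0.03  0.34] spin after -0.06
```

View pics/a3.png

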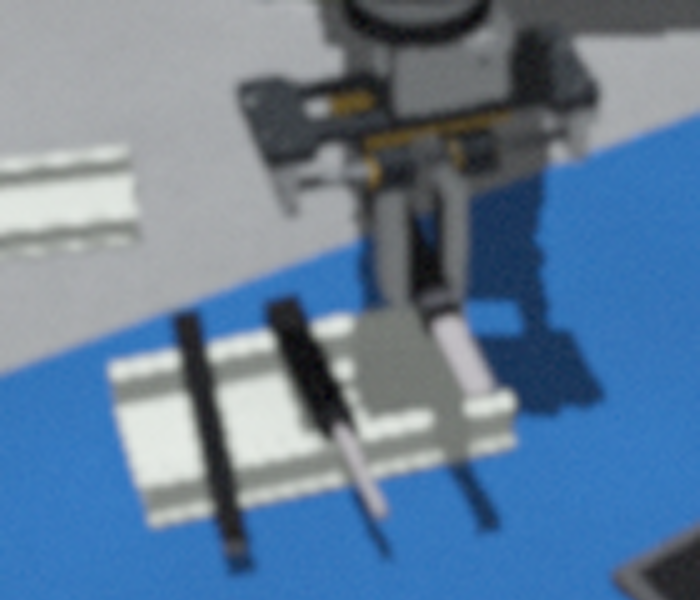

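Run:
```python
from h import *
p=dict(np.load('pics/a3.npz'));W=cloud(p);im=p['img'].astype(int);g=im.max(2);sat=g-im.min(2)
m=np.zeros(g.shape,bool);m[200:222,290:312]=1
m&=(g>130)&(W[...,2]>105)&(W[...,2]<135)
Q=W[m];n=np.array([.9736,-.2284]);k=np.array([.2284,.9736])
al=Q[:,:2]@n;ac=Q[:,:2]@k
tc=np.array([530.8,-224.8]);print(m.sum(),'tcp along',tc@n,'across',tc@k)
print('along',np.percentile(al,[0,3,97,100]).round(1),'across',np.median(ac).round(1),'z',np.median(Q[:,2]).round(1),np.polyfit(al-al.mean(),Q[:,2],1),np.polyfit(al-al.mean(),ac,1))
```

```text
94 tcp along 568.1312 across -97.63056000000003
along [606.6 610.8 668.3 670. ] across -98.8 z 119.7 [-7.81033781e-04  1.19567091e+02] [-1.09557894e-02 -9.87140217e+01]
```

```bash
cat >> h.py <<'E'
C=np.array([624.,88.5]);DY=-14.3
def dev(x,y):
    a=np.radians(DY);return C+np.array([np.cos(a)*x-np.sin(a)*y,np.sin(a)*x+np.cos(a)*y])
def indev(pos):
    a=np.radians(DY);d=np.array(pos[:2])-C;return np.array([np.cos(a)*d[0]+np.sin(a)*d[1],-np.sin(a)*d[0]+np.cos(a)*d[1]])
def devto(x,y,z):
    to([*dev(x,y),z],DY);print('tcp in dev',indev(robot.state()['ee_pos']).round(1))
E
python3 -c "
from h import *
devto(-201,-10,115)"
```

```text
t 4.22 pos [ 530.1 -224.5  101.5] yaw -13.26 tilt 0.11 open 19.5 F [-0.4  0.3 -1.5] M [-0.03 -0.02  0.01]
delta tool cm [-18.15 -31.98  -1.4 ] spin after 1.04
tcp in dev [ -13.7 -326.5]
```

Call:
{"op": "apply_moves", "data": {"increments": [-2.5, -4.5, -1.4, 0, 0.1, -2.6, -4.6, 0, 0, 0.1, -2.6, -4.6, 0, 0, 0.1, -2.6, -4.6, 0, 0, 0.1, -2.6, -4.6, 0, 0, 0.1], "newtons": 55}}

```text
t: 4.85
ee_pos: [455.5, 29.7, 113.5]
tcp_rot: [3.12, -0.363, -0.002]
wrist_force: [1.5, 0.1, -1.2]
opening: 19.6
```

Call:
{"op": "apply_moves", "data": {"increments": [-2.6, -4.6, 0, 0, 0.1, -2.6, -4.5, 0, 0, 0.1, 0, 0, 0, 1, 0.1, 0, 0, 0, 0, 0.1]}}

```text
t: 5.35
ee_pos: [426.8, 128.3, 113.9]
tcp_rot: [3.117, -0.389, -0.001]
wrist_force: [0.4, -0.9, -0.3]
opening: 19.7
```

Run:
```python
from h import *
devto(-201,-10,34.4)
p=snap('scene');cv2.imwrite('pics/a4.png',cv2.resize(p['img'][90:240,290:470,::-1],None,fx=4,fy=4,interpolation=2)[:600])
p=snap('top');cv2.imwrite('pics/a5.png',cv2.resize(p['img'][120:270,190:370,::-1],None,fx=4,fy=4,interpolation=2)[:600])
```

```text
t 5.35 pos [426.8 128.3 113.9] yaw -14.24 tilt 0.06 open 19.7 F [ 0.4 -0.9 -0.3] M [ 0.03 -0.01 -0.03]
delta tool cm [-0.   -0.02  7.95] spin after 0.06
tcp in dev [-200.9  -10.1]
```

View pics/a4.png

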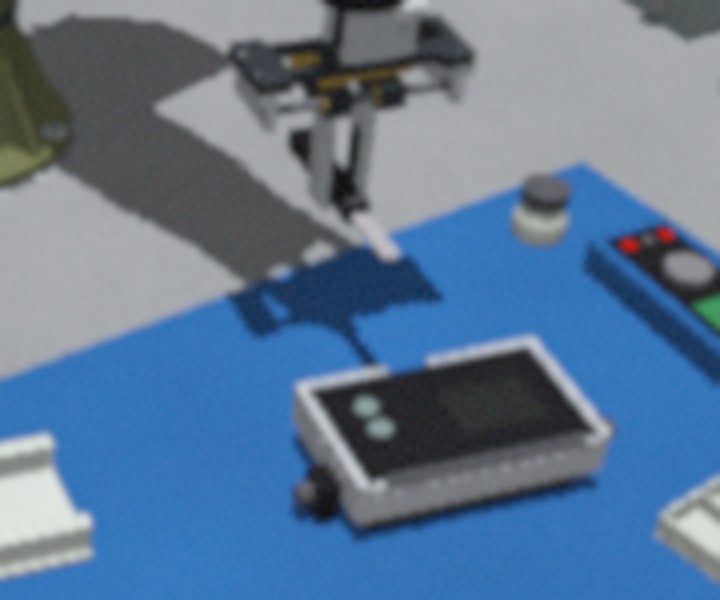

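View pics/a5.png

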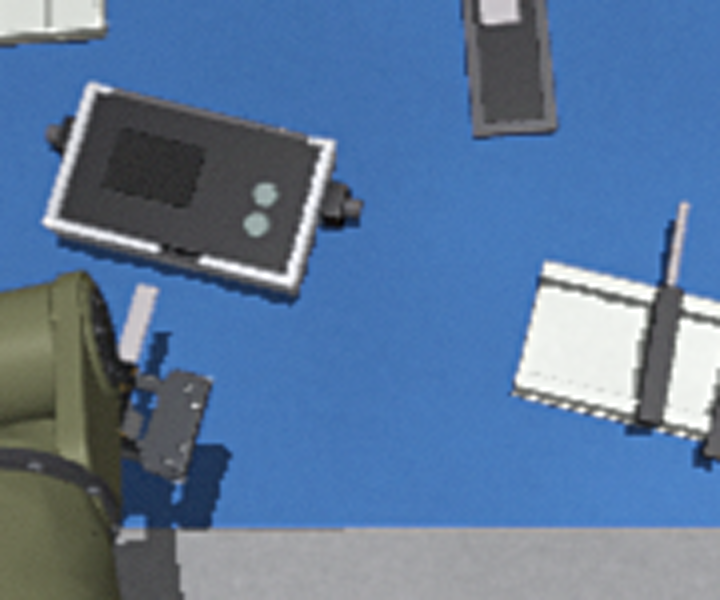

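The blade (top crop (140,310)) points at the notch (180,250) apart from its height's parallax. Lowering in front of the notch.

Call:
{"op": "apply_moves", "data": {"increments": [0, 0, 4.0, 0, 0.1, 0, 0, 3.9, 0, 0.1, 0, 0, 0, 0, 0.1]}}

```text
t: 5.82
ee_pos: [425.8, 127.5, 33.6]
tcp_rot: [3.115, -0.392, -0.007]
wrist_force: [0.1, -0.0, -1.6]
opening: 19.8
```

Run:
```python
from h import *
devto(-170,-10,34.4)
p=snap('top');cv2.imwrite('pics/a6.png',cv2.resize(p['img'][140:230,190:290,::-1],None,fx=6,fy=6,interpolation=2)[:600])
W=cloud(p);im=p['img'].astype(int);g=im.max(2);sat=g-im.min(2)
m=np.zeros(g.shape,bool);m[185:225,215:240]=1
m&=(g>130)&(sat<60)&(W[...,2]>42)&(W[...,2]<60);Q=W[m]
D=np.array([indev(q) for q in Q]);print(m.sum(),np.percentile(D[:,0],[0,3,97,100]),np.percentile(D[:,1],[5,50,95]),np.median(Q[:,2]))
```

```text
t 5.83 pos [425.8 127.5  33.6] yaw -14.34 tilt 0.29 open 19.8 F [ 0.1 -0.  -1.6] M [ 0.02 -0.04 -0.03]
delta tool cm [ 3.17 -0.12 -0.09] spin after -0.04
tcp in dev [-201.7  -11.2]
78 [-154.49132554 -152.55927361 -102.23576239 -101.27168943] [-18.18728807 -12.1271489   -5.07963748] 50.71030146378689
```

View pics/a6.png

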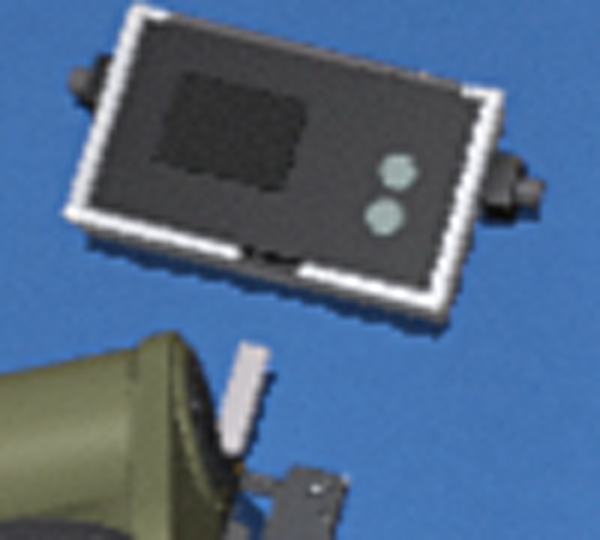

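Call:
{"op": "apply_moves", "data": {"increments": [1.8, 0, -0.08, 0, 0.1, 1.8, 0, 0, 0, 0.1, 0.5, 0, 0, 0, 0.1, 0.5, 0, 0, 0, 0.1, 0, 0, 0, 0, 0.1]}}

```text
t: 6.5
ee_pos: [471.6, 117.3, 36.6]
tcp_rot: [-3.117, 0.39, -0.001]
wrist_force: [-0.6, 0.2, -2.3]
opening: 19.9
```

Run:
```python
from h import *
devto(-122,-11,34.4)
```

```text
t 6.5 pos [471.6 117.3  36.6] yaw -14.27 tilt 0.02 open 19.9 F [-0.6  0.2 -2.3] M [ 0.05 -0.04  0.02]
delta tool cm [3.28 0.13 0.22] spin after 0.03
tcp in dev [-154.8   -9.7]
```

Call:
{"op": "apply_moves", "data": {"increments": [0, 0, 0.15, 0, 0.1, 0.5, 0, 0, 0, 0.1, 0.5, 0, 0, 0, 0.1, 0, 0, 0, 0, 0.1]}}

```text
t: 7.0
ee_pos: [481.6, 114.8, 34.7]
tcp_rot: [-3.117, 0.39, -0.0]
wrist_force: [-0.2, -0.0, -1.4]
opening: 19.3
```

Run:
```python
from h import *
devto(-122,-11,34.4)
```

```text
t 7.0 pos [481.6 114.8  34.7] yaw -14.27 tilt 0.0 open 19.3 F [-0.2 -0.  -1.4] M [ 0.04 -0.02 -0.02]
delta tool cm [2.25 0.13 0.03] spin after 0.03
tcp in dev [-144.5   -9.7]
```

Tip about 16 mm past the front face with no force: it's in. Pushing further in, gently.

Call:
{"op": "apply_moves", "data": {"increments": [0.6, 0, 0, 0, 0.1, 0.6, 0, 0, 0, 0.1, 0.6, 0, 0, 0, 0.1, 0, 0, 0, 0, 0.1]}}

```text
t: 7.5
ee_pos: [499.0, 110.3, 34.7]
tcp_rot: [-3.117, 0.39, -0.0]
wrist_force: [0.2, 0.3, -1.8]
opening: 19.6
```

Run:
```python
from h import *
devto(-122,-11,34.4)
p=snap('scene');cv2.imwrite('pics/a7.png',cv2.resize(p['img'][90:240,310:460,::-1],None,fx=4,fy=4,interpolation=2)[:600])
```

```text
t 7.5 pos [499.  110.3  34.7] yaw -14.28 tilt 0.0 open 19.6 F [ 0.2  0.3 -1.8] M [0.   0.01 0.05]
delta tool cm [0.45 0.13 0.03] spin after 0.02
tcp in dev [-126.5   -9.7]
```

View pics/a7.png

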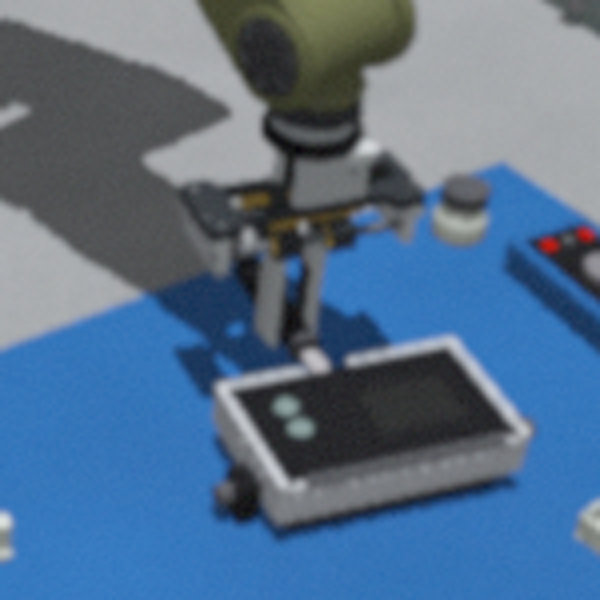

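Call:
{"op": "apply_moves", "data": {"increments": [-1.1, 0, 0, 0, 0.05, 0, 0, -0.3, 0, 0.05, 0, 0, -0.6, 0, 0.05, 0.2, 0, -1.2, 0, 0.05, 0, 0, 0, 0, 0.05], "newtons": 60}}

```text
t: 8.18
ee_pos: [490.8, 112.7, 56.9]
tcp_rot: [-3.117, 0.39, -0.003]
wrist_force: [-0.7, -0.1, -2.3]
opening: 19.3
```

Run:
```python
from h import *
devto(-130.7,-10,73)
p=snap('scene');cv2.imwrite('pics/a8.png',cv2.resize(p['img'][90:240,310:460,::-1],None,fx=4,fy=4,interpolation=2)[:600])
```

```text
t 8.18 pos [490.8 112.7  56.9] yaw -14.27 tilt 0.12 open 19.3 F [-0.7 -0.1 -2.3] M [ 0.05  0.13 -0.03]
delta tool cm [ 0.44  0.05 -1.61] spin after 0.03
tcp in dev [-135.1   -9.5]
```

View pics/a8.png

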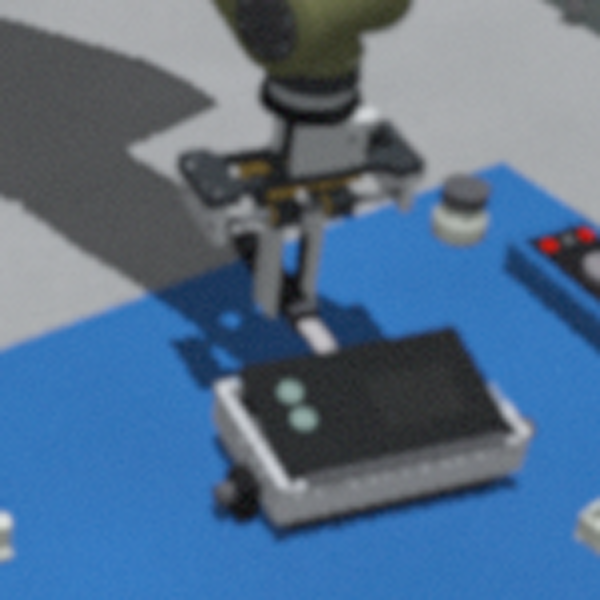

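Call:
{"op": "apply_moves", "data": {"increments": [0.4, 0, -1.6, 0, 0.05, 0.9, 0, -1.6, 0, 0.05, 1.2, 0, -1.4, 0, 0.05, 0, 0, 0, 0, 0.05]}}

```text
t: 8.72
ee_pos: [515.1, 106.4, 102.4]
tcp_rot: [-3.117, 0.391, -0.003]
wrist_force: [0.2, 0.2, -1.8]
opening: 19.6
```

```bash
cat >> h.py <<'E'
def cov(fn):
    devto(-79.3,-10,123)
    p=snap('scene');cv2.imwrite('pics/'+fn+'.png',cv2.resize(p['img'][90:240,310:460,::-1],None,fx=4,fy=4,interpolation=2)[:600])
    W=cloud(p);P=W.reshape(-1,3);im=p['img'].astype(int);g=im.max(2).ravel()
    D=np.array([np.r_[indev(q),q[2]-3] for q in P])
    m=(np.abs(D[:,1])<88)&(np.abs(D[:,1])>35)&(D[:,2]>64)&(D[:,0]>-60)&(D[:,0]<120)&(g<90)
    Q=D[m]; 
    if len(Q)>20:
        a=np.arctan2(Q[:,2]-52,55-Q[:,0]);print(len(Q),'cover angle',np.median(a).round(3),np.percentile(a,[10,90]).round(2))
    else: print('few',len(Q))
E
python3 -c "
from h import *
cov('a9')"
```

```text
t 8.72 pos [515.1 106.4 102.4] yaw -14.28 tilt 0.13 open 19.6 F [ 0.2  0.2 -1.8] M [0.06 0.03 0.04]
delta tool cm [ 3.06  0.04 -2.06] spin after 0.02
tcp in dev [-109.9   -9.6]
1025 cover angle 0.852 [0.8  1.01]
```

View pics/a9.png

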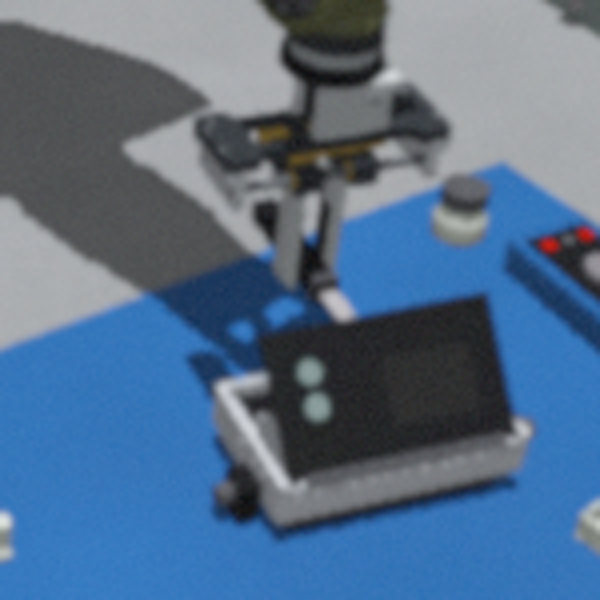

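Call:
{"op": "apply_moves", "data": {"increments": [1.4, 0, -1.2, 0, 0.05, 1.6, 0, -0.8, 0, 0.05, 1.8, 0, -0.5, 0, 0.05, 1.8, 0, -0.1, 0, 0.05, 0, 0, 0, 0, 0.05]}}

```text
t: 9.4
ee_pos: [578.2, 90.1, 126.9]
tcp_rot: [3.117, -0.391, -0.001]
wrist_force: [0.3, 0.4, -0.8]
opening: 19.5
```

```bash
python3 -c "
from h import *
cov('a10')"
```

```text
t 9.4 pos [578.2  90.1 126.9] yaw -14.28 tilt 0.02 open 19.5 F [ 0.3  0.4 -0.8] M [ 0.05  0.07 -0.01]
delta tool cm [-3.46  0.02  0.39] spin after 0.02
tcp in dev [-44.7  -9.7]
1849 cover angle 1.402 [1.2  1.73]
```

View pics/a10.png

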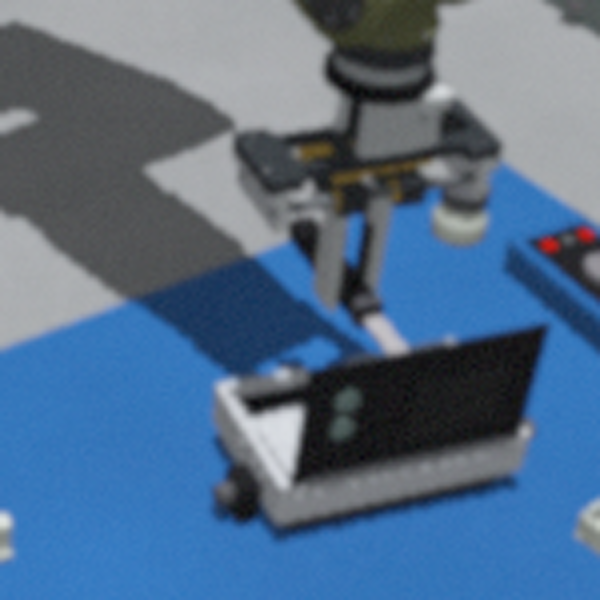

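Call:
{"op": "apply_moves", "data": {"increments": [1.5, 0, 0.2, 0, 0.05, 1.2, 0, 0.3, 0, 0.05, 0.6, 0, 0.2, 0, 0.05, 0, 0, 0, 0, 0.05]}}

```text
t: 9.95
ee_pos: [608.7, 82.6, 119.8]
tcp_rot: [3.117, -0.389, -0.007]
wrist_force: [-11.9, 2.6, 3.7]
opening: 19.4
```

```bash
python3 -c "
from h import *
cov('a11')"
```

```text
t 9.95 pos [608.7  82.6 119.8] yaw -14.24 tilt 0.25 open 19.4 F [-11.9   2.6   3.7] M [0.55 1.83 0.  ]
delta tool cm [-6.6   0.05 -0.29] spin after 0.06
tcp in dev [-13.3  -9.5]
1850 cover angle 1.405 [1.27 2.04]
```

View pics/a11.png

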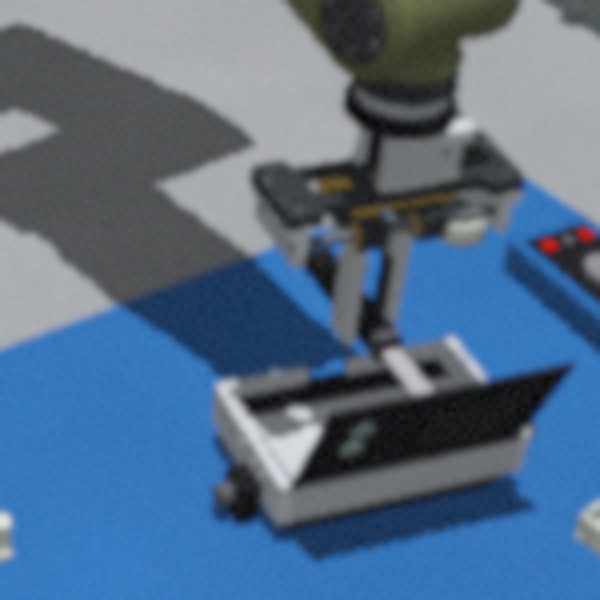

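The cover leans well over, and 12 N against the blade shows it's on its stop. Backing off.

Call:
{"op": "apply_moves", "data": {"increments": [-1.5, 0, 0, 0, 0.05, -4, 0, 0, 0, 0.05, -4, 0, 0, 0, 0.05, -4, 0, 0, 0, 0.05, 0, 0, 0, 0, 0.05]}}

```text
t: 10.62
ee_pos: [477.8, 115.9, 121.0]
tcp_rot: [-3.117, 0.388, -0.001]
wrist_force: [-0.1, -0.7, -1.2]
opening: 19.8
```

Run:
```python
from h import *
cov('a12')
p=snap('top');cv2.imwrite('pics/a13.png',cv2.resize(p['img'][120:270,190:390,::-1],None,fx=4,fy=4,interpolation=2)[:600])
np.savez('pics/a13.npz',**{k:p[k] for k in ('img','range_z','camera_matrix','k1','cam_to_world')})
s=snap('scene')
np.savez('pics/a12.npz',**{k:s[k] for k in ('img','range_z','camera_matrix','k1','cam_to_world')})
```

```text
t 10.62 pos [477.8 115.9 121. ] yaw -14.19 tilt 0.02 open 19.8 F [-0.1 -0.7 -1.2] M [ 0.07  0.02 -0.03]
delta tool cm [ 6.92  0.06 -0.2 ] spin after 0.11
tcp in dev [-148.5   -9.5]
464 cover angle 2.027 [1.99 2.15]
```

View pics/a12.png

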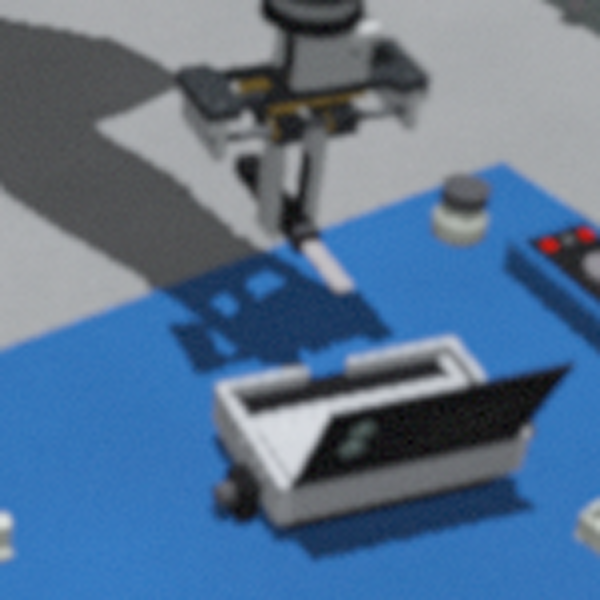

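View pics/a13.png

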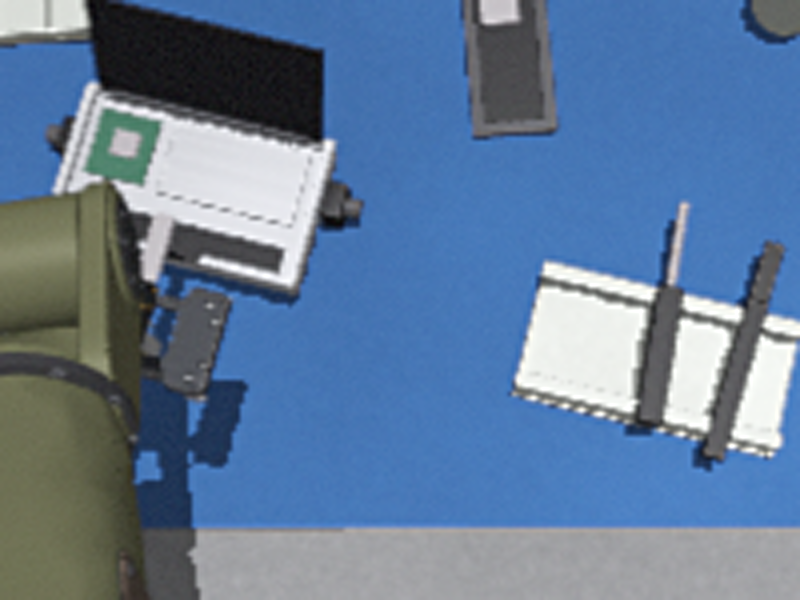

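Run:
```python
from h import *
for f,r in (('a12',(383,148,400,165)),('a13',(222,170,238,196))):
    p=dict(np.load('pics/%s.npz'%f));W=cloud(p);im=p['img'].astype(int);g=im.max(2)
    m=np.zeros(g.shape,bool);m[r[1]:r[3],r[0]:r[2]]=1
    m&=(g>110)&(W[...,2]>100)&(W[...,2]<170)
    Q=W[m];D=np.array([indev(q) for q in Q])
    print(f,m.sum(),np.percentile(D[:,0],[0,3,97,100]).round(1),np.median(D[:,1]).round(1),np.median(Q[:,2]).round(1),np.polyfit(D[:,0]+80,Q[:,2],1),np.polyfit(D[:,0]+80,D[:,1],1))
```

```text
a12 73 [-111.  -109.2  -44.7  -41.7] -10.3 136.1 [2.22381474e-02 1.36013202e+02] [ 8.11211714e-03 -1.03048528e+01]
a13 80 [-95.7 -93.7 -47.  -45.9] -10.1 138.3 [-3.82046073e-03  1.38347015e+02] [  0.04217666 -10.23718864]
```

```bash
python3 -c "
from h import *
to([526.5,-224,110],-13.2)"
```

```text
t 10.78 pos [480.1 115.3 121. ] yaw -14.27 tilt 0.06 open 19.4 F [ 0.1  0.1 -0.5] M [ 0.06  0.02 -0.03]
delta tool cm [12.86 31.74  1.1 ] spin after -1.07
```

Call:
{"op": "apply_moves", "data": {"increments": [0, 5.2, 0, 0, 0.05, 1, 5.2, 0, 0, 0.05, 2.7, 5.3, 0, 0, 0.05, 2.7, 5.3, 0, 0, 0.05, 2.7, 5.3, 0, 0, 0.05]}}

```text
t: 11.4
ee_pos: [503.4, -164.7, 120.6]
tcp_rot: [3.117, -0.391, 0.001]
wrist_force: [0.5, 1.0, -1.3]
opening: 19.5
```

Call:
{"op": "apply_moves", "data": {"increments": [2.7, 5.3, 1, 0, 0.05, 0.9, 0, 0, -1, 0.05, 0, 0, 0, 0, 0.05]}}

```text
t: 11.78
ee_pos: [524.9, -222.3, 110.2]
tcp_rot: [-3.12, 0.363, 0.001]
wrist_force: [1.0, 1.3, -0.4]
opening: 19.2
```

Run:
```python
from h import *
to([526.5,-224,26],-13.2)
p=snap('scene');cv2.imwrite('pics/b1.png',cv2.resize(p['img'][140:270,210:350,::-1],None,fx=5,fy=5,interpolation=2)[:600])
```

```text
t 11.78 pos [ 524.9 -222.3  110.2] yaw -13.29 tilt 0.04 open 19.2 F [ 1.   1.3 -0.4] M [0.1  0.01 0.01]
delta tool cm [0.2  0.13 8.42] spin after -0.09
```

View pics/b1.png

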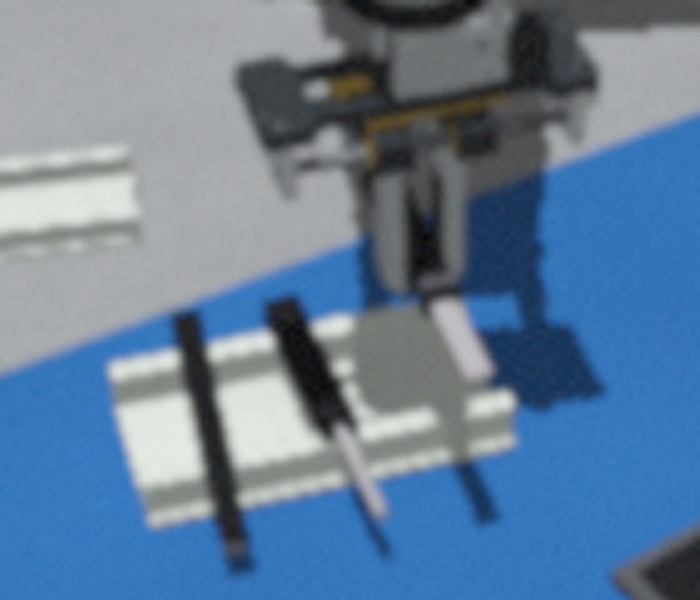

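Call:
{"op": "apply_moves", "data": {"increments": [0.2, 0.13, 4, 0, 0.05, 0, 0, 3, 0, 0.05, 0, 0, 0.6, 0, 0.05, 0, 0, 0.4, 0, 0.05, 0, 0, 0, 0, 0.05]}}

```text
t: 12.45
ee_pos: [526.8, -223.9, 31.8]
tcp_rot: [3.12, -0.362, 0.002]
wrist_force: [0.3, -0.8, -0.4]
opening: 19.1
```

Run:
```python
from h import *
to([526.5,-224,25.6],-13.2)
```

```text
t 12.45 pos [ 526.8 -223.9   31.8] yaw -13.24 tilt 0.09 open 19.1 F [ 0.3 -0.8 -0.4] M [ 0.05  0.05 -0.02]
delta tool cm [-0.02  0.02  0.62] spin after -0.04
```

Call:
{"op": "apply_moves", "data": {"increments": [0, 0, 0.3, 0, 0.05, 0, 0, 0.2, 0, 0.05, 0, 0, 0.1, 0, 0.05, 0, 0, 0, 0, 0.05], "newtons": 20}}

```text
t: 12.95
ee_pos: [526.4, -224.0, 25.7]
tcp_rot: [3.12, -0.363, 0.001]
wrist_force: [-4.7, 2.8, 9.2]
opening: 19.7
```

Run:
```python
from h import *
to([526.5,-224,25.6],-13.2)
```

```text
t 12.95 pos [ 526.4 -224.    25.7] yaw -13.26 tilt 0.02 open 19.7 F [-4.7  2.8  9.2] M [ 0.54  0.89 -0.04]
delta tool cm [0.02 0.   0.01] spin after -0.06
```

Resting on the rails (9 N up). Opening only as far as before (0.43), clear of the driver.

Call:
{"op": "apply_moves", "data": {"increments": [0, 0, 0, 0, 0.3, 0, 0, 0, 0, 0.43, 0, 0, 0, 0, 0.43, 0, 0, 0, 0, 0.43]}}

```text
t: 13.45
ee_pos: [526.2, -223.9, 24.7]
tcp_rot: [-3.121, 0.363, 0.0]
wrist_force: [0.7, -0.1, -0.6]
opening: 40.5
```

Call:
{"op": "apply_moves", "data": {"increments": [0, 0, -2, 0, 0.43, 0, 0, -4, 0, 0.43, 0, 0, -5, 0, 0.43, -2, 0, -5, 0, 0.43, -5, 0, 0, 0, 0.43]}}

```text
t: 14.08
ee_pos: [459.2, -208.5, 188.0]
tcp_rot: [3.118, -0.362, 0.009]
wrist_force: [-0.8, -0.4, -0.3]
opening: 40.6
```

Call:
{"op": "apply_moves", "data": {"increments": [-5, 0, 0, 0, 0.43, -5, 0, 0, 0, 0.43, 0, 0, 0, 0, 0.43, 0, 0, 0, 0, 0.43]}}

```text
t: 14.58
ee_pos: [361.4, -185.2, 185.2]
tcp_rot: [3.12, -0.363, 0.002]
wrist_force: [-0.0, 0.7, -0.6]
opening: 40.4
```

Run:
```python
from h import *
cov('c0')
p=snap('scene');cv2.imwrite('pics/c1.png',cv2.resize(p['img'][150:250,220:460,::-1],None,fx=3.3,fy=3.3,interpolation=2)[:600])
p=snap('top');cv2.imwrite('pics/c2.png',cv2.resize(p['img'][95:245,190:400,::-1],None,fx=3.8,fy=3.8,interpolation=2)[:600])
```

```text
t 14.57 pos [ 361.4 -185.2  185.2] yaw -13.27 tilt 0.07 open 40.4 F [-0.   0.7 -0.6] M [ 0.04 -0.    0.  ]
delta tool cm [ 11.32 -31.81   6.22] spin after 1.03
tcp in dev [-186.9 -330.1]
468 cover angle 2.028 [1.99 2.14]
```

View pics/c1.png

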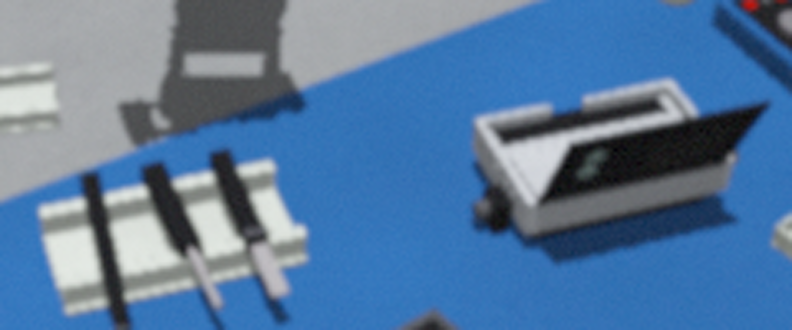

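View pics/c2.png

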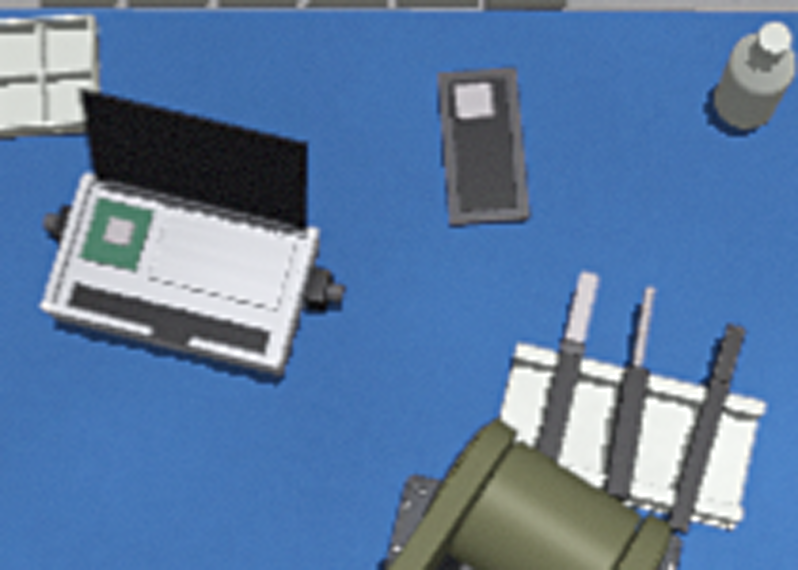

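Both views show the pry lying level across both rails at scene crop (250,220). The cover stands swung over, and the driver and brush haven't moved. Handing in.

```bash
python3 -c "
from h import *
print(robot.hand_in())"
```

```text
the job is handed in; nothing more can be done
None
```

The cover is swung fully open and the pry tool is back on the rest; I handed the job in at about 14.7 s of the 58 s allowed.

- **Getting in:** I took the black flat-bladed pry from the left place on the rest. The blade went into the notch, found at about y = -10 mm, without any contact force.
- **Opening the cover:** I levered the cover up along its arc and pushed it over until about 12 N showed it was on its stop.
- **Putting back:** I laid the pry across both rails in its old place, about 3 mm nearer the robot. I let go with the fingers only part open, to clear the screwdriver, and backed away.

**Last checks:**
- The cover measured about 2.03 rad from its top face. That is slightly above the 1.95 rad stop, most likely from the plate's thickness and the calibration. It read the same after I backed away and again just before I handed in.
- In the scene view the pry lies across both rails and looks level; in the top view the arm hid its rear end.
- The screwdriver and brush look unmoved. The phone, seen in the top view, also looks unmoved. The meter and jar were mostly out of the final crops, and nothing I did came near them.
- The wrist force was near zero, so nothing was touching the robot.
- No check failed.

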